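# Put the label printer back in service

### The job

The label roll has just been changed, so put the desktop label printer back in service without picking anything up: press the open cover down until it clicks fully shut (the ribbed pad at its front edge is made for that), then press the green-dot end of the power rocker so that it is switched on, then tap the blue feed key all the way in and let it come back up. Touch things lightly and with the fingers only, leave the orange cancel key alone, and do not shove the printer or disturb the things round it.

Things in the scene. Friction and masses are not known exactly. Their poses are not given: they have to be found in the camera images.
- label_printer: light grey label printer loose on rubber feet, 1.9 kg, 240 mm deep (x) x 190 mm wide (y), 128 mm high shut. Origin on the desk under it; x to its rear, y to its left (as seen by the robot), z up. Spans x -125..115, y -95..95 mm. Front 70 mm: flat deck 100 mm above the desk with, at x = -88 mm, black power rocker (y = 62), orange cancel key (y = 0), blue feed key (y = -62). Hinged cover behind.
- cover (a joint): paper cover hinge, rad: 0 = fully shut, grows as its front edge rises, to 1.25; starts 0.45 to 0.85. Stiff: stays at any angle, swings down at 1 to 2 N on the pad. In the last 0.10 rad a sprung roller catch holds it ajar until about 6 N on the pad snaps it home. The shut stop is hard.
- cover_hinge (a point): centre of the cover's hinge line, 105 mm behind the printer's origin, 108 mm above the desk; the line runs along the printer's y. The point turns with the cover: x rearward along the cover, y along the hinge line, z out of the cover's outer face.
- cover_pad (a point): centre of the dark ribbed press pad (28 mm along x, 64 mm along y) on the outer face of the cover at its front edge, 136 mm from the hinge line and 19 mm inside the front edge, 21 mm above the hinge line when shut (129 mm above the desk). Axes as cover_hinge.
- power_rocker (a joint): black rocker switch, 40 mm long (x) x 26 mm wide, pivot across its middle 106 mm above the desk: 0 = off (front end with the green dot stands up), 0.40 rad = on (green-dot end down). Turns by pressing the green-dot end, about 2.5 N; no spring, stays where it is left. Its stop is hard.
- rocker_green_end (a point): top of the rocker at its green dot, 14.5 mm in front of the pivot: 117 mm above the desk when off, about 6 mm lower when fully on.
- feed_key (a joint): blue square feed key, 25 x 25 mm, travel in m: 0 = up, 0.004 = fully in. Sprung: starts to move at 1 N, fully in at 3.6 N, comes back by itself.
- feed_key_top (a point): centre of the top of the blue feed key, 109 mm above the desk and 9 mm above the deck when up.
- cancel_key (a joint): orange square cancel key in the middle of the deck, same size and travel as the feed key; not to be pressed.
- cancel_key_top (a point): centre of the top of the orange cancel key, 109 mm above the desk when up.
- vial_red: bystander: white vial with red cap, 24 mm across, 56 mm tall, loose, right of the printer; origin under its centre
- vial_blue: bystander: white vial with blue cap, 24 mm across, 51 mm tall, loose, right of the printer; origin under its centre
- stamp: bystander: wooden rubber stamp, 29 x 55 x 73 mm, loose, left of the printer; origin under its centre
- tall_carton: bystander: white carton with a teal stripe, 60 x 60 x 85 mm, loose, right of the printer towards its rear; origin under its centre

How it is judged:
By the outcome, as a careful person would: the job done as asked, in the order asked, and still so for the second after the job is handed in, with the robot touching nothing.
It also fails if it takes over 61 s, if anything falls off the work surface, if the arm or the gripper's body presses on something with over 40 N, if the wrist force passes 120 N, or if a joint passes its speed limit or range.

### The arm

A 6-joint arm with a two-finger parallel gripper is mounted at the origin on a cart in front of the work surface, level with it; the furniture and walls round the work are solid. World frame = base frame: x ahead of the robot, y to its left, z up, the work surface at z = 0. Lengths are in m, angles in rad, forces in N, time in s.
With the tool pointing down it reaches from about 0.3 to 0.775 m from the base axis. Payload 14.6 kg.
Tool frame: the origin (TCP) lies at the very end of the fingers, on their centre line; the grasp point (between the pads) lies 19 mm behind it (ctrl.hold_point_z is the z of the grasp point in the tool frame, in m); z points along the fingers, y is the direction in which the jaws open and shut (so a half turn about z gives the same grasp; the last joint's range is limited). The gripper opens to 94 mm and grips with 3 to 60 N. Pads are 16 mm wide; open, the fingers measure 119 mm over their backs; the gripper's body (75 mm by 177 mm) begins 78 mm behind the grasp point.
Start: joints at [1.246, 0.3, 1.521, -0, 1.321, -0.067], TCP at [0.14, 0.532, 0.205] pointing down, gripper open.
Joint ranges: [-3.03, 3.03], [-0.79, 2.21], [0.23, 2.52], [-1.04, 4.18], [0, 3.07], [-2.55, 2.55]. Speed limits (rad/s): [2.22, 2.22, 2.57, 3.14, 3.14, 3.14].

### API

Orientations are given as [roll, pitch, yaw] about the fixed x, y, z axes, in that order (R = Rz(yaw) Ry(pitch) Rx(roll)).
In Python, from station import ctrl, cams, hand_in gives the robot as it stands.
- The arm moves only by the tool servo_tool, never from a script. Its argument "rows" is a list of rows, each a list of 7 numbers: the shift along the world's x, y, z in m, then the turn, a rotation vector about the world's x, y, z in rad, then the gripper command: -1 is shut, 1 is fully open, values between are in proportion. A call has exactly 8 rows; each row is the pose to reach, as a shift and turn from the pose measured when the call began; what a row does not reach only later rows make up. A row lasts 1/12 s, in which the tool goes at most 41.7 mm and 7.16 degrees, less where a joint would pass 70% of its speed; a pose out of reach is approached as far as the arm can. A call with a gripper value outside its range is refused whole. The fingers move at their own pace and stop on an object; "newtons" is the grip in N (left out, the last holds). Time passes only in rows, so rows that repeat a pose let the fingers close, or fill a call up. It gives the time, the measured TCP pose, the force and the opening at its end, in the units of the state.
- ctrl.get_obs(): the state, without advancing time (a new reading comes with each control period).
- cams.camera(name): name is "scene" or "top" or "wrist"; returns a dict with "image" (480x640x3 uint8, red, green, blue), "depth" (480x640 float32, m along the optical axis (not along the pixel's ray), 0 where there is no reading), "fx", "fy", "cx", "cy" (pixels), "rvec" (rotation vector, rad) and "tvec" (3), from world to camera coordinates, as OpenCV has them; the wrist camera has in their place "hand_eye" (4x4, takes a point from camera to tool coordinates, whose origin is the TCP and whose axes are the flange's). Camera axes: x right, y down, z forward; pixel columns grow to the right and rows downward; lengths in m; the calibration is good to about 2 mm. A picture is of the moment at which its call begins: read the wrist's pose just before it.
- hand_in(): hands the job in, once; it reports no verdict.
Trained networks look in a picture, given as the dict that the camera call returned (one of the last four; its "shot" number tells which), for a name from the list of things; names that differ only in an ending like _2 or _b are one class to them, and where a whole thing is asked for, a point or a joint stands for the part that bears it (a point fixed in the world has none). Each returns a list of dicts, best first, with "p" (0 to 1); they miss things now and then, are a little off and sometimes report something else, mostly with a low value. They report only what shows in the picture. A call takes as long as a camera call.
- cams.spot_in(picture, name): "box" ([left, top, right, bottom] as shares, 0 to 1, of the picture: columns of its width, rows of its height, round what is visible of it).
- cams.place_of(picture, name): "at" ([column, row] as shares, 0 to 1, of the picture: columns of its width, rows of its height: a listed point, or the origin of a listed thing).
The state is a dict: "time_s": time; "qpos": joint angles; "joint_vel": joint speeds; "tau": joint torques, N m; "ee_pos": TCP position; "eef_rot": TCP orientation; "force": force on the tool from outside, world axes, zero at the start; "moment": the same for the moment, N m; "grip_width": finger opening in m.
Only numpy, scipy, OpenCV 4.12 (cv2) and the standard library are available. Lean on these libraries where they do the work, as an engineer would, in place of code of your own. Each camera call takes 0.05 s, during which the arm holds its last target.

## Working session

There is one attempt and no reset: what is moved stays moved. The work goes in short steps, Python scripts to look and compute and a tool call to move; the robot and the scene stay as the last step left them, time stands still between calls to the robot, and variables do not carry over. Pictures are saved under pics/ and viewed, and the job is handed in when it is done.

Besides the shell and the picture viewer there is one more tool, called after ">>>" as name(argument=value, ...) on one line, values as JSON. servo_tool: Moves the arm, as the interface text tells. Its arguments: {"type":"object","properties":{"rows":{"type":"array"},"newtons":{"type":"number"}},"required":["rows"]}

```bash
mkdir -p pics; ls
cat > h.py <<'E'
import numpy as np, cv2, json
from station import ctrl, cams, hand_in
def save(c,n): cv2.imwrite(f'pics/{n}.png', c['image'][:,:,::-1])
def w2c(c):
    R,_=cv2.Rodrigues(np.array(c['rvec'],float)); return R,np.array(c['tvec'],float).reshape(3)
def back(c,u,v,z=None):
    # pixel -> world; by depth if z None else plane z
    R,t=w2c(c); d=np.array([(u-c['cx'])/c['fx'],(v-c['cy'])/c['fy'],1.])
    if z is None:
        D=c['depth'][int(v)-1:int(v)+2,int(u)-1:int(u)+2]; D=np.median(D[D>0]); return R.T@(d*D-t)
    o=-R.T@t; r=R.T@d; return o+r*(z-o[2])/r[2]
def proj(c,p):
    R,t=w2c(c); q=R@np.array(p)+t; return np.array([c['fx']*q[0]/q[2]+c['cx'],c['fy']*q[1]/q[2]+c['cy']])
E
python3 - <<'E'
from h import *
print(ctrl.get_obs())
for n in ['scene','top']:
    c=cams.camera(n); save(c,n+'0')
    for k in ['cover_pad','cover_hinge','rocker_green_end','feed_key_top','cancel_key_top','label_printer','vial_red','vial_blue','stamp','tall_carton']:
        r=cams.place_of(c,k)
        if r:
            u,v=r[0]['at'][0]*640,r[0]['at'][1]*480
            try: w=back(c,u,v).round(3)
            except Exception as e: w=None
            z={'rocker_green_end':.117,'feed_key_top':.109,'cancel_key_top':.109,'cover_hinge':.108,}.get(k,0)
            print(n,k,round(r[0]['p'],2),round(u),round(v),w,back(c,u,v,z).round(3))
E
```

```text
pics
{'time_s': 0.0, 'qpos': array([ 1.24640681e+00,  3.00485871e-01,  1.52160979e+00, -1.26046168e-05,
        1.32069255e+00, -6.66195724e-02]), 'joint_vel': array([ 0.0022034 , -0.0001174 , -0.00101316, -0.00119521,  0.00276818,
       -0.00141451]), 'tau': array([-4.66998936e-04, -5.31807017e+01, -3.52742851e+01,  7.09010242e-02,
        2.43107253e-02, -6.10261282e-05]), 'ee_pos': array([0.14013766, 0.53156415, 0.20486609]), 'eef_rot': array([-3.14039894e+00, -6.74065760e-05,  2.88382580e+00]), 'force': array([-0.04090715,  0.3278118 ,  0.07009873]), 'moment': array([ 0.00017309,  0.07340559, -0.01771987]), 'grip_width': 0.09400383246916355}
scene cover_pad 0.94 329 215 [0.587 0.091 0.194] [0.803 0.296 0.   ]
scene cover_hinge 0.57 383 247 [0.623 0.006 0.158] [0.678 0.047 0.108]
scene rocker_green_end 0.85 260 254 [0.505 0.17  0.117] [0.505 0.17  0.117]
scene feed_key_top 0.52 300 296 [0.487 0.052 0.109] [0.487 0.052 0.109]
scene cancel_key_top 0.56 282 275 [0.5   0.11  0.109] [0.5   0.11  0.109]
scene label_printer 0.87 329 311 [0.502 0.005 0.099] [0.58  0.079 0.   ]
scene vial
[... 219 characters left out ...]
cover_pad 0.92 350 264 [0.584 0.085 0.194] [0.59  0.075 0.   ]
top cover_hinge 0.88 364 216 [0.674 0.053 0.135] [0.678 0.051 0.108]
top rocker_green_end 0.69 306 309 [0.505 0.166 0.116] [0.505 0.166 0.117]
top feed_key_top 0.58 371 320 [0.482 0.045 0.108] [0.482 0.045 0.109]
top cancel_key_top 0.64 339 313 [0.496 0.105 0.109] [0.496 0.105 0.109]
top label_printer 0.85 348 272 [0.571 0.089 0.201] [0.575 0.079 0.   ]
top vial_red 0.47 402 309 [ 0.496 -0.025  0.038] [ 0.493 -0.031  0.   ]
top vial_blue 0.45 417 285 [ 0.543 -0.055  0.05 ] [ 0.542 -0.065  0.   ]
top stamp 0.77 271 273 [0.576 0.234 0.072] [0.577 0.243 0.   ]
top tall_carton 0.7 430 246 [ 0.618 -0.077  0.084] [ 0.624 -0.096  0.   ]
```

View pics/scene0.png

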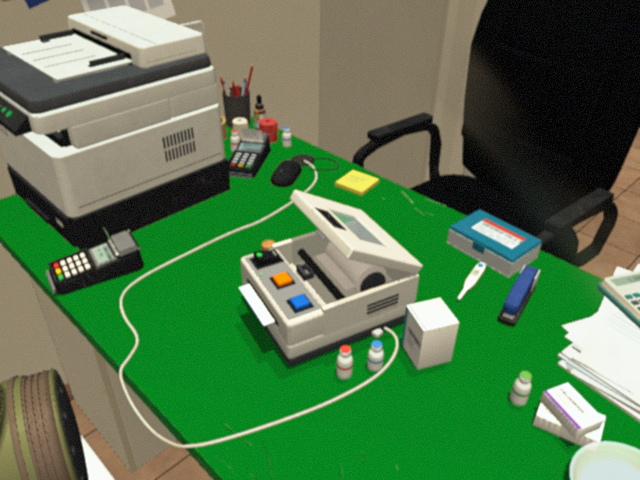

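View pics/top0.png

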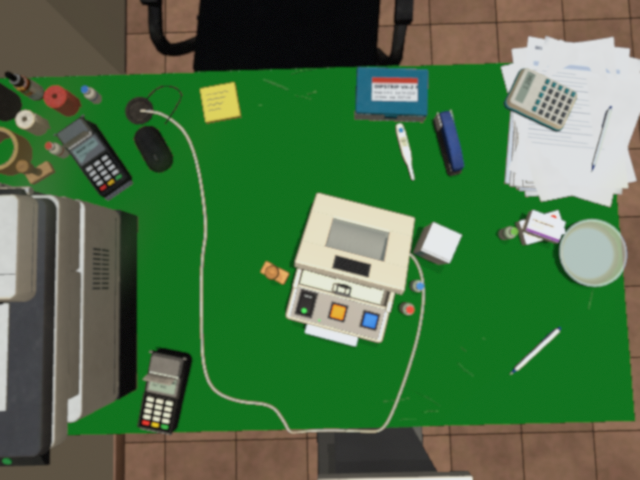

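The scene view shows the open cover (pad at about 329,215), the rocker's green dot at 260,254 and the blue key at 300,296. The top view agrees, with the pad at 350,264. Next I fit the printer pose.

Run:
```python
from h import *
from scipy.optimize import least_squares
L={'rocker_green_end':(-102.5,62,117),'feed_key_top':(-88,-62,109),'cancel_key_top':(-88,0,109),'cover_hinge':(105,0,108),'label_printer':(0,0,0),'cover_pad':None}
def loc(k,th):
    if k=='cover_pad':
        c,s=np.cos(th),np.sin(th); return np.array([105-136*c+21*s,0,108+136*s+21*c])/1e3
    return np.array(L[k])/1e3
def W(p,l): 
    c,s=np.cos(p[2]),np.sin(p[2]); return np.array([p[0]+c*l[0]-s*l[1],p[1]+s*l[0]+c*l[1],l[2]])
obs=[]
for n in ['scene','top']:
    c=cams.camera(n)
    for k in L:
        r=cams.place_of(c,k)
        if r and r[0]['p']>.45:
            if n=='scene' and k=='cover_hinge': pass
            obs.append((n,c,k,np.array(r[0]['at'])*[640,480],.5 if k in('label_printer','cover_hinge') else 1))
f=lambda p: np.concatenate([(proj(c,W(p,loc(k,p[3])))-uv)*w for n,c,k,uv,w in obs])
s=least_squares(f,[.58,.085,.1,.5],loss='soft_l1',f_scale=1.5)
p=s.x; print(p)
for n,c,k,uv,w in obs: print(n,k,(proj(c,W(p,loc(k,p[3])))-uv).round(1))
for k in L: print(k,W(p,loc(k,p[3])).round(4))
for t in [.5,.4,.3,.2,.1,0]: print(t,W(p,loc('cover_pad',t)).round(4))
o=ctrl.get_obs();print(o['ee_pos'],o['eef_rot'])
json.dump(list(p),open('pose.json','w'))
```

```text
[ 0.58258594  0.08232543 -0.31075524  0.53283327]
scene rocker_green_end [-1.1 -0.3]
scene feed_key_top [0.7 1. ]
scene cancel_key_top [-0.4  0.9]
scene cover_hinge [ 1.7 -2.7]
scene label_printer [-1.4 -4.1]
scene cover_pad [ 0.7 -0.4]
top rocker_green_end [-1.2 -0.5]
top cover_hinge [ 2.  -3.2]
top label_printer [-1.5 -2.4]
top cover_pad [0.5 2.4]
rocker_green_end [0.504  0.1727 0.117 ]
feed_key_top [0.4798 0.0502 0.109 ]
cancel_key_top [0.4988 0.1092 0.109 ]
cover_hinge [0.6826 0.0502 0.108 ]
label_printer [0.5826 0.0823 0.    ]
cover_pad [0.5812 0.0828 0.1952]
0.5 [0.5785 0.0836 0.1916]
0.4 [0.5711 0.086  0.1803]
0.3 [0.5648 0.088  0.1683]
0.2 [0.5596 0.0897 0.1556]
0.1 [0.5557 0.091  0.1425]
0 [0.5531 0.0918 0.129 ]
[0.14021624 0.53182219 0.20545817] [3.14156832e+00 5.23347669e-06 2.88383599e+00]
```

Run:
```python
from h import *
for n in ['scene','top']:
    c=cams.camera(n); im=c['image'].astype(int); hsv=cv2.cvtColor(c['image'],cv2.COLOR_RGB2HSV)
    for nm,lo,hi in [('orange',(10,150,120),(25,255,255)),('blue',(100,140,120),(125,255,255))]:
        m=cv2.inRange(hsv,lo,hi); k,lab,st,ce=cv2.connectedComponentsWithStats(m)
        for i in range(1,k):
            if st[i,4]>60 and 250<ce[i][0]<400 and 240<ce[i][1]<340: print(n,nm,st[i,4],ce[i].round(1),back(c,*ce[i],.109).round(4))
    x0,y0=(230,180) if n=='scene' else (250,180)
    crop=c['image'][y0:y0+180,x0:x0+220]; cv2.imwrite(f'pics/{n}crop.png',cv2.resize(crop,None,fx=3.3,fy=3.3,interpolation=2)[:,:,::-1])
```

```text
scene orange 67 [266.7 243.5] [0.5387 0.193  0.109 ]
scene orange 192 [282.  278.8] [0.4939 0.1028 0.109 ]
scene blue 191 [299.4 301.3] [0.4774 0.0442 0.109 ]
top orange 150 [271.5 272.1] [0.576  0.2295 0.109 ]
top orange 194 [337.5 311.6] [0.4987 0.1073 0.109 ]
top blue 176 [369.4 320.1] [0.4815 0.048  0.109 ]
```

View pics/topcrop.png

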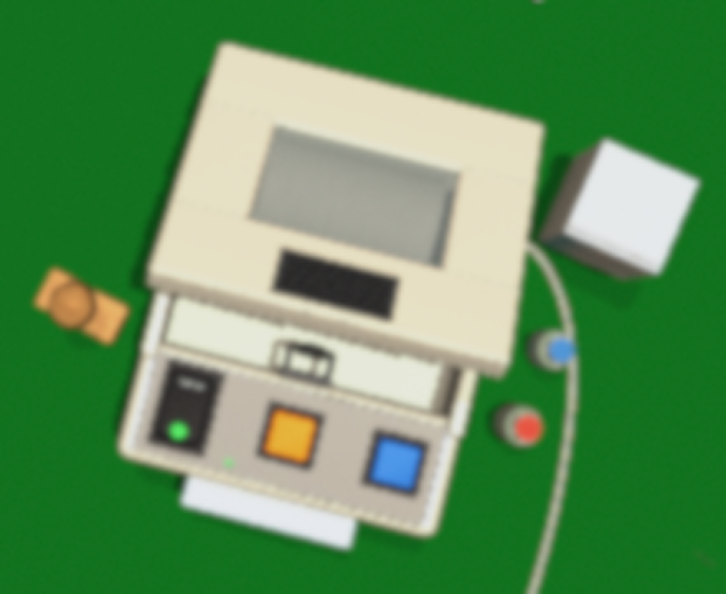

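Pose fit, combined with the colour centroids: yaw ≈ -0.28, origin ≈ (0.583, 0.083), rocker green end ≈ (0.503, 0.171), feed key ≈ (0.4815, 0.048) and pad ≈ (0.582, 0.083, 0.195). The jaw axis already lies along the printer's y. I'll swing over with the gripper shut.

>>> servo_tool(rows=[[0,-0.03,0.01,0,0,0,-1],[0.01,-0.07,0.02,0,0,0,-1],[0.02,-0.11,0.03,0,0,0,-1],[0.035,-0.145,0.04,0,0,0,-1],[0.055,-0.18,0.05,0,0,0,-1],[0.08,-0.21,0.05,0,0,0,-1],[0.11,-0.235,0.05,0,0,0,-1],[0.14,-0.255,0.05,0,0,0,-1]], newtons=10)

```text
time_s: 2.57
ee_pos: [0.281, 0.275, 0.2562]
eef_rot: [3.14, 0.001, 2.884]
force: [0.4, 0.7, -0.3]
grip_width: 0.0443
```

>>> servo_tool(rows=[[0.03,-0.02,0.01,0,0,0,-1],[0.06,-0.04,0.02,0,0,0,-1],[0.09,-0.06,0.03,0,0,0,-1],[0.125,-0.08,0.03,0,0,0,-1],[0.16,-0.1,0.03,0,0,0,-1],[0.19,-0.125,0.03,0,0,0,-1],[0.215,-0.14,0.03,0,0,0,-1],[0.23,-0.15,0.03,0,0,0,-1]])

```text
time_s: 3.23
ee_pos: [0.513, 0.1229, 0.2857]
eef_rot: [3.141, 0.001, 2.882]
force: [-1.2, 1.9, 0.3]
grip_width: 0.0008
```

```bash
cat >> h.py <<'E'
def wback(c,o,u,v,z=None):
    from scipy.spatial.transform import Rotation as Ro
    R=Ro.from_euler('xyz',o['eef_rot']).as_matrix(); H=np.array(c['hand_eye'])
    d=np.array([(u-c['cx'])/c['fx'],(v-c['cy'])/c['fy'],1.])
    f=lambda q: R@(H[:3,:3]@q+H[:3,3])+o['ee_pos']
    if z is None:
        D=c['depth'][int(v)-1:int(v)+2,int(u)-1:int(u)+2]; D=np.median(D[D>0]); return f(d*D)
    a=f(0*d); r=f(d)-a; return a+r*(z-a[2])/r[2]
E
python3 - <<'E'
from h import *
o=ctrl.get_obs(); c=cams.camera('wrist'); save(c,'w1'); print(o['ee_pos'],o['force'],o['grip_width'])
Z={'rocker_green_end':.117,'feed_key_top':.109,'cancel_key_top':.109,'cover_hinge':.108}
for k in ['cover_pad','cover_hinge','rocker_green_end','feed_key_top','cancel_key_top']:
    r=cams.place_of(c,k)
    if r:
        u,v=r[0]['at'][0]*640,r[0]['at'][1]*480
        print(k,round(r[0]['p'],2),round(u),round(v),wback(c,o,u,v).round(4), wback(c,o,u,v,Z[k]).round(4) if k in Z else '')
E
```

```text
[0.51295771 0.12292762 0.28566046] [-1.22951792  1.88795091  0.25443745] 0.0007956007129348146
rocker_green_end 0.83 356 200 [0.4985 0.1715 0.1186] [0.4988 0.1716 0.117 ]
feed_key_top 0.8 238 211 [0.4797 0.0498 0.1099] [0.4798 0.0495 0.109 ]
cancel_key_top 0.68 298 209 [0.4937 0.1118 0.1099] [0.4938 0.1117 0.109 ]
```

View pics/w1.png

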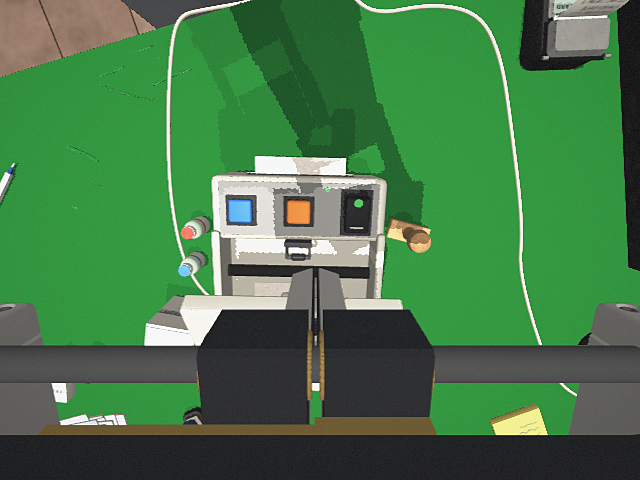

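The wrist view shows the blue key at (240,211), the orange key at (298,212) and the green dot at (359,203). This agrees with the fit to within 5 mm. Now moving above the pad.

>>> servo_tool(rows=[[0.025,-0.014,0,0,0,0,-1],[0.05,-0.028,0,0,0,0,-1],[0.073,-0.04,0,0,0,0,-1],[0.073,-0.04,-0.02,0,0,0,-1],[0.073,-0.04,-0.04,0,0,0,-1],[0.073,-0.04,-0.055,0,0,0,-1],[0.073,-0.04,-0.066,0,0,0,-1],[0.073,-0.04,-0.066,0,0,0,-1]])

```text
time_s: 4.2
ee_pos: [0.5822, 0.0863, 0.2187]
eef_rot: [3.141, -0.001, 2.886]
force: [-0.1, 1.3, 0.6]
grip_width: 0.0004
```

Run:
```python
from h import *
o=ctrl.get_obs(); print(o['ee_pos'],o['force'])
for n,x0,y0 in [('scene',230,150),('top',250,180)]:
    c=cams.camera(n)
    crop=c['image'][y0:y0+180,x0:x0+220]; cv2.imwrite(f'pics/{n}1.png',cv2.resize(crop,None,fx=3.3,fy=3.3,interpolation=2)[:,:,::-1])
```

```text
[0.58224396 0.08631068 0.21865251] [-0.10107105  1.3115188   0.63902011]
```

View pics/scene1.png

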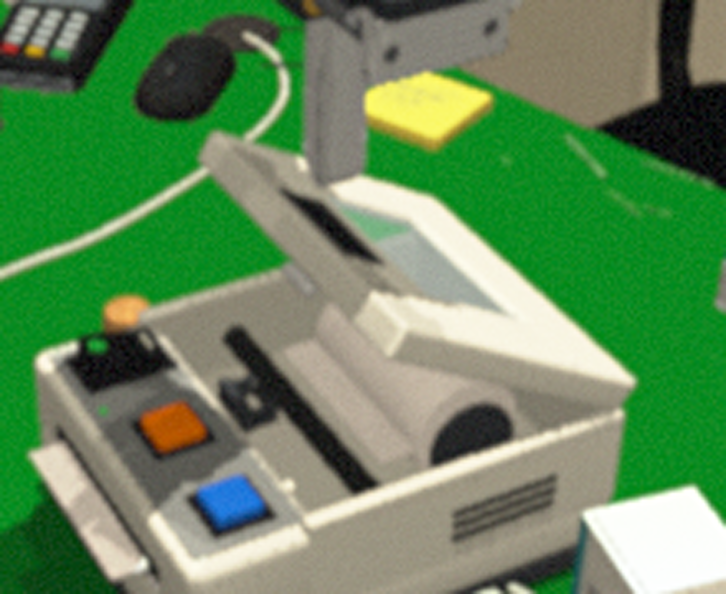

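>>> servo_tool(rows=[[0.001,-0.001,-0.004,0,0,0,-1],[0.001,-0.001,-0.008,0,0,0,-1],[0.001,-0.001,-0.011,0,0,0,-1],[0.001,-0.001,-0.013,0,0,0,-1],[0.001,-0.001,-0.015,0,0,0,-1],[0.001,-0.001,-0.017,0,0,0,-1],[0.001,-0.001,-0.018,0,0,0,-1],[0.001,-0.001,-0.019,0,0,0,-1]])

```text
time_s: 4.97
ee_pos: [0.5843, 0.0851, 0.2022]
eef_rot: [3.14, 0.002, 2.886]
force: [-0.5, -0.0, 0.4]
grip_width: 0.0005
```

>>> servo_tool(rows=[[0,0,-0.002,0,0,0,-1],[0,0,-0.004,0,0,0,-1],[-0.001,0,-0.006,0,0,0,-1],[-0.001,0,-0.008,0,0,0,-1],[-0.002,0,-0.01,0,0,0,-1],[-0.003,0,-0.012,0,0,0,-1],[-0.004,0.001,-0.014,0,0,0,-1],[-0.005,0.001,-0.016,0,0,0,-1]])

```text
time_s: 5.63
ee_pos: [0.5791, 0.0862, 0.186]
eef_rot: [3.14, 0.002, 2.886]
force: [0.4, 0.8, 0.4]
grip_width: 0.0005
```

Run:
```python
from h import *
o=ctrl.get_obs(); print(o['ee_pos'],o['force'])
for n,x0,y0 in [('scene',230,150)]:
    c=cams.camera(n)
    crop=c['image'][y0:y0+180,x0:x0+220]; cv2.imwrite(f'pics/{n}2.png',cv2.resize(crop,None,fx=3.3,fy=3.3,interpolation=2)[:,:,::-1])
```

```text
[0.57912561 0.08624573 0.18598955] [0.42674039 0.788527   0.40877635]
```

View pics/scene2.png

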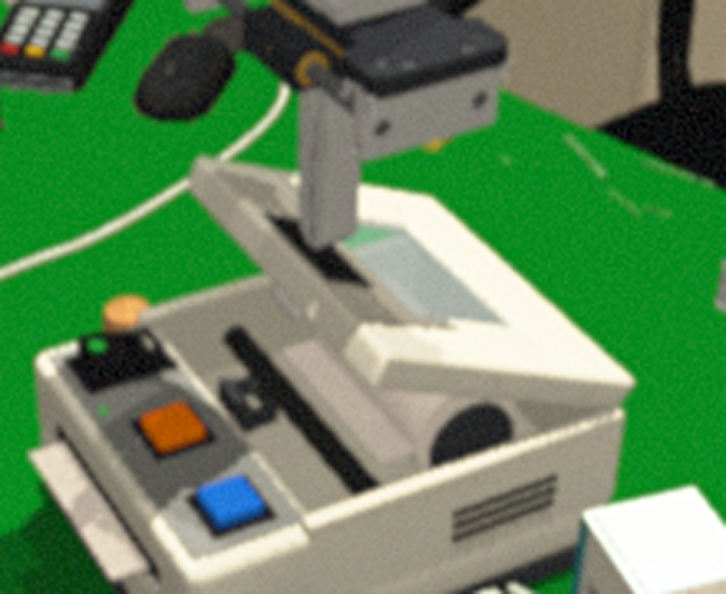

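The cover is swinging down under the finger, and contact is on the pad towards its rear. I continue along the arc, drifting slightly forward.

>>> servo_tool(rows=[[-0.002,0,-0.0025,0,0,0,-1],[-0.004,0.001,-0.005,0,0,0,-1],[-0.006,0.001,-0.0075,0,0,0,-1],[-0.008,0.001,-0.01,0,0,0,-1],[-0.0095,0.002,-0.0125,0,0,0,-1],[-0.011,0.002,-0.015,0,0,0,-1],[-0.012,0.002,-0.0175,0,0,0,-1],[-0.013,0.003,-0.02,0,0,0,-1]])

```text
time_s: 6.35
ee_pos: [0.5658, 0.0891, 0.1654]
eef_rot: [3.14, 0.002, 2.886]
force: [0.2, 0.1, 0.4]
grip_width: 0.0004
```

>>> servo_tool(rows=[[-0.001,0,-0.0025,0,0,0,-1],[-0.002,0,-0.005,0,0,0,-1],[-0.003,0.001,-0.0075,0,0,0,-1],[-0.004,0.001,-0.01,0,0,0,-1],[-0.005,0.001,-0.012,0,0,0,-1],[-0.006,0.001,-0.014,0,0,0,-1],[-0.007,0.002,-0.016,0,0,0,-1],[-0.008,0.002,-0.018,0,0,0,-1]])

```text
time_s: 7.02
ee_pos: [0.5577, 0.0913, 0.1472]
eef_rot: [3.14, 0.002, 2.886]
force: [0.5, -0.1, 0.8]
grip_width: 0.0003
```

Run:
```python
from h import *
o=ctrl.get_obs(); print(o['ee_pos'],o['force'])
for n,x0,y0 in [('scene',230,150)]:
    c=cams.camera(n)
    crop=c['image'][y0:y0+180,x0:x0+220]; cv2.imwrite(f'pics/{n}3.png',cv2.resize(crop,None,fx=3.3,fy=3.3,interpolation=2)[:,:,::-1])
```

```text
[0.55768154 0.09128426 0.14720944] [ 0.49062505 -0.13193994  0.81043695]
```

View pics/scene3.png

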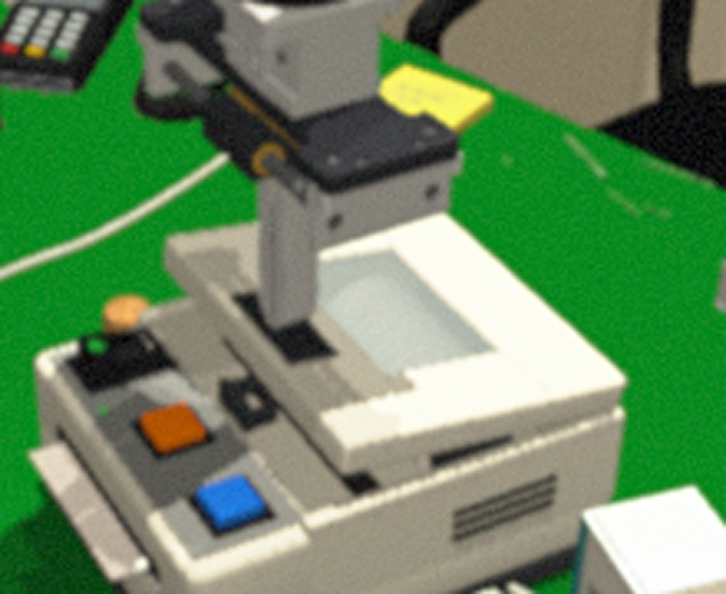

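The finger sits on the pad, still following the arc. The catch zone comes next, so I take smaller steps.

>>> servo_tool(rows=[[0,0,-0.0015,0,0,0,-1],[-0.001,0,-0.003,0,0,0,-1],[-0.001,0,-0.0045,0,0,0,-1],[-0.001,0,-0.006,0,0,0,-1],[-0.002,0,-0.007,0,0,0,-1],[-0.002,0.001,-0.008,0,0,0,-1],[-0.002,0.001,-0.009,0,0,0,-1],[-0.002,0.001,-0.01,0,0,0,-1]])

```text
time_s: 7.73
ee_pos: [0.5556, 0.0921, 0.1373]
eef_rot: [3.14, 0.002, 2.886]
force: [-2.1, -0.6, 4.3]
grip_width: 0.0005
```

>>> servo_tool(rows=[[0,0,-0.0005,0,0,0,-1],[0,0,-0.001,0,0,0,-1],[0,0,-0.0015,0,0,0,-1],[0,0,-0.002,0,0,0,-1],[0,0,-0.0025,0,0,0,-1],[0,0,-0.003,0,0,0,-1],[0,0,-0.0035,0,0,0,-1],[0,0,-0.004,0,0,0,-1]])

```text
time_s: 8.4
ee_pos: [0.5556, 0.0921, 0.1331]
eef_rot: [3.14, 0.002, 2.886]
force: [-0.3, 0.4, -0.2]
grip_width: 0.0006
```

>>> servo_tool(rows=[[0,0,-0.0005,0,0,0,-1],[0,0,-0.001,0,0,0,-1],[0,0,-0.0015,0,0,0,-1],[0,0,-0.002,0,0,0,-1],[0,0,-0.0025,0,0,0,-1],[0,0,-0.003,0,0,0,-1],[0,0,-0.0035,0,0,0,-1],[0,0,-0.0035,0,0,0,-1]])

```text
time_s: 9.07
ee_pos: [0.5555, 0.0921, 0.1295]
eef_rot: [3.14, 0.002, 2.886]
force: [0.1, 0.7, -0.2]
grip_width: 0.0004
```

Run:
```python
from h import *
o=ctrl.get_obs(); print(o['ee_pos'],o['force'])
for n,x0,y0 in [('scene',230,150)]:
    c=cams.camera(n)
    crop=c['image'][y0:y0+180,x0:x0+220]; cv2.imwrite(f'pics/{n}4.png',cv2.resize(crop,None,fx=3.3,fy=3.3,interpolation=2)[:,:,::-1])
```

```text
[0.55554359 0.09206873 0.1295069 ] [ 0.14042097  0.68151421 -0.22463812]
```

View pics/scene4.png

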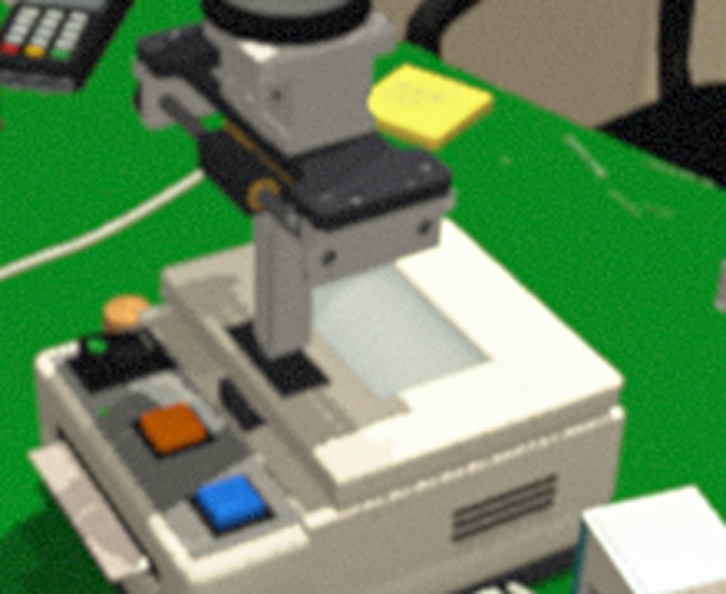

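It looks shut. A light extra press will confirm the hard stop.

>>> servo_tool(rows=[[0,0,-0.0002,0,0,0,-1],[0,0,-0.0004,0,0,0,-1],[0,0,-0.0006,0,0,0,-1],[0,0,-0.0008,0,0,0,-1],[0,0,-0.001,0,0,0,-1],[0,0,-0.0012,0,0,0,-1],[0,0,-0.0014,0,0,0,-1],[0,0,-0.0014,0,0,0,-1]])

```text
time_s: 9.78
ee_pos: [0.5557, 0.0921, 0.1291]
eef_rot: [3.14, 0.002, 2.886]
force: [-4.3, 0.0, 10.4]
grip_width: 0.0003
```

A stop of 10 N at z = 0.129 means it is fully shut. I lift and re-measure.

>>> servo_tool(rows=[[0,0,0.01,0,0,0,-1],[0,0,0.03,0,0,0,-1],[0,0,0.05,0,0,0,-1],[-0.01,0.01,0.07,0,0,0,-1],[-0.02,0.02,0.09,0,0,0,-1],[-0.03,0.03,0.1,0,0,0,-1],[-0.035,0.035,0.1,0,0,0,-1],[-0.035,0.035,0.1,0,0,0,-1]])

```text
time_s: 10.45
ee_pos: [0.5199, 0.128, 0.229]
eef_rot: [3.14, 0.003, 2.887]
force: [0.8, 0.4, 0.5]
grip_width: 0.0007
```

```bash
cat > look.py <<'E'
from h import *
import sys
tag=sys.argv[1]
o=ctrl.get_obs(); print(o['ee_pos'],o['force'])
Z={'rocker_green_end':.117,'feed_key_top':.109,'cancel_key_top':.109,'cover_pad':.129,'label_printer':0,'vial_red':0,'stamp':0,'tall_carton':0}
for n in ['wrist','top','scene']:
    o=ctrl.get_obs(); c=cams.camera(n); save(c,n+tag)
    B=(lambda u,v,z=None: wback(c,o,u,v,z)) if n=='wrist' else (lambda u,v,z=None: back(c,u,v,z))
    for k in Z:
        r=cams.place_of(c,k)
        if r and r[0]['p']>.3:
            u,v=np.array(r[0]['at'])*[640,480]; print(n,k,round(r[0]['p'],2),round(u),round(v),B(u,v).round(4),B(u,v,Z[k]).round(4))
    hsv=cv2.cvtColor(c['image'],cv2.COLOR_RGB2HSV)
    for nm,lo,hi in [('orange',(8,150,110),(25,255,255)),('blue',(100,140,110),(125,255,255))]:
        m=cv2.inRange(hsv,lo,hi); k,lab,st,ce=cv2.connectedComponentsWithStats(m)
        for i in range(1,k):
            if st[i,4]>100:
                w=B(*ce[i],.109)
                if .46<w[0]<.52 and 0<w[1]<.14: print(n,nm,ce[i].round(1),w.round(4))
E
python3 look.py 5
```

```text
[0.51988909 0.1280451  0.22903606] [0.76975738 0.37152862 0.53940727]
wrist rocker_green_end 0.61 360 203 [0.5007 0.1749 0.1183] [0.501  0.1751 0.117 ]
wrist feed_key_top 0.63 217 216 [0.4813 0.0497 0.1095] [0.4814 0.0496 0.109 ]
wrist cancel_key_top 0.89 285 215 [0.4958 0.109  0.1099] [0.4959 0.1089 0.109 ]
wrist cover_pad 0.93 285 286 [0.5532 0.0945 0.1304] [0.5537 0.0942 0.129 ]
wrist label_printer 0.59 290 274 [0.5434 0.1013 0.1306] [0.5862 0.0799 0.    ]
wrist vial_red 0.81 182 225 [ 0.4896 -0.0233  0.0183] [ 0.4914 -0.0313  0.    ]
wrist stamp 0.63 413 235 [0.5699 0.2358 0.02  ] [0.576  0.2404 0.    ]
wrist tall_carton 0.62 169 332 [ 0.604  -0.0691  0.0473] [ 0.6239 -0.0974  0.    ]
wrist orange [287.5 215.5] [0.4968 0.1106 0.109 ]
wrist blue [218.2 213.8] [0.4798 0.0512 0.109 ]
top rocker_green_end 0.33 350 270 [0.5764 0.0818 0.1266] [0.5766 0.0813 0.117 ]
top cover_pad 0.81 345 283 [0.5548 0.1072 0.5174] [0.5526 0.0931 0.129 ]
top label_printer 0.69 348 272 [0.5722 0.0868 0.1273] [0.5745 0.0813 0.    ]
top vial_red 0.51 404 305 [ 0.503  -0.0295  0.0375] [ 0.5008 -0.0357  0.    ]
top stamp 0.57 272 273 [0.5686 0.1968 0.3694] [0.5755 0.2424 0.    ]
top tall_carton 0.89 433 246 [ 0.6192 -0.0818  0.0842] [ 0.6251 -0.1014  0.    ]
scene rocker_green_end 0.82 260 254 [0.5033 0.1688 0.1172] [0.5035 0.169  0.117 ]
scene feed_key_top 0.7 300 298 [0.4837 0.049  0.1092] [0.4839 0.0492 0.109 ]
scene cancel_key_top 0.63 282 277 [0.4968 0.1046 0.1093] [0.497  0.1049 0.109 ]
scene cover_pad 0.8 312 254 [0.5545 0.096  0.1305] [0.5559 0.0974 0.129 ]
scene label_printer 0.71 330 314 [0.5034 0.0044 0.0937] [0.5771 0.0734 0.    ]
scene vial_red 0.97 343 376 [ 0.486  -0.0452  0.0074] [ 0.4909 -0.0409  0.    ]
scene tall_carton 0.71 425 351 [ 0.5906 -0.1169  0.0416] [ 0.6263 -0.0964  0.    ]
scene orange [282.1 278.7] [0.4943 0.103  0.109 ]
scene blue [299.5 301.4] [0.4773 0.044  0.109 ]
```

View pics/wrist5.png

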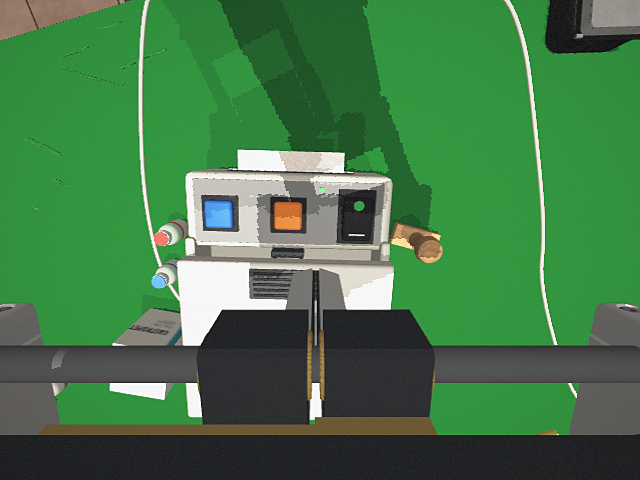

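The wrist view shows the cover shut, the green dot at (359,206) and the blue key at (218,214). The keys' pixels in the scene view are unchanged, so the printer hasn't moved. Next is the rocker at (0.501, 0.172).

>>> servo_tool(rows=[[-0.01,0.02,0,0,0,0,-1],[-0.019,0.04,-0.01,0,0,0,-1],[-0.019,0.044,-0.03,0,0,0,-1],[-0.019,0.044,-0.05,0,0,0,-1],[-0.019,0.044,-0.07,0,0,0,-1],[-0.019,0.044,-0.085,0,0,0,-1],[-0.019,0.044,-0.095,0,0,0,-1],[-0.019,0.044,-0.1,0,0,0,-1]])

```text
time_s: 12.47
ee_pos: [0.5013, 0.171, 0.1279]
eef_rot: [3.141, 0.001, 2.886]
force: [0.5, 0.6, 0.1]
grip_width: 0.0001
```

Run:
```python
from h import *
o=ctrl.get_obs(); print(o['ee_pos'],o['force'])
for n,x0,y0 in [('scene',220,190)]:
    c=cams.camera(n)
    crop=c['image'][y0:y0+120,x0:x0+150]; cv2.imwrite(f'pics/{n}6.png',cv2.resize(crop,None,fx=5,fy=5,interpolation=2)[:,:,::-1])
c=cams.camera('wrist'); save(c,'w6')
```

```text
[0.5012873  0.1709883  0.12790634] [0.50626955 0.59576529 0.1149807 ]
```

View pics/scene6.png

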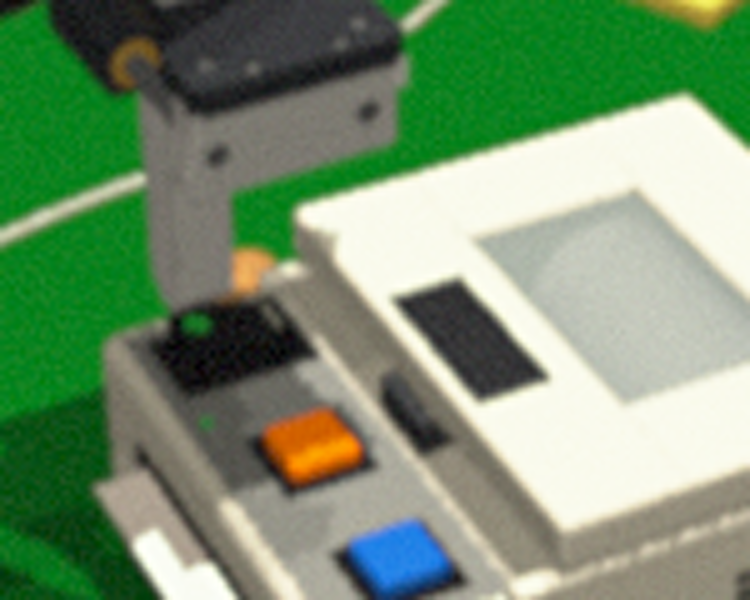

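View pics/w6.png

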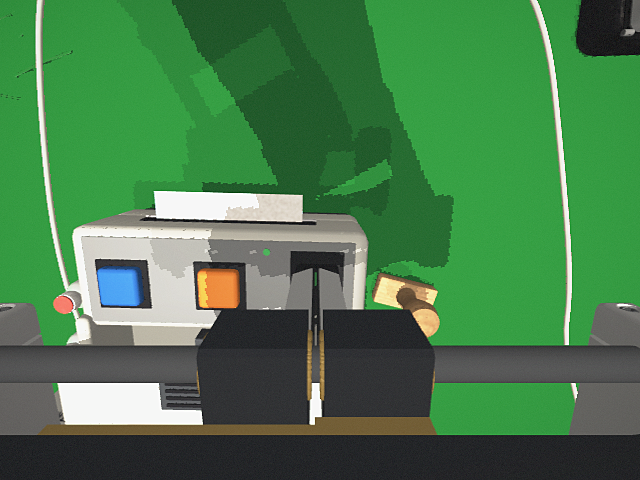

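The finger is centred over the green end. I press down slowly.

>>> servo_tool(rows=[[-0.002,0.001,-0.003,0,0,0,-1],[-0.002,0.001,-0.006,0,0,0,-1],[-0.002,0.001,-0.0085,0,0,0,-1],[-0.002,0.001,-0.01,0,0,0,-1],[-0.002,0.001,-0.011,0,0,0,-1],[-0.002,0.001,-0.012,0,0,0,-1],[-0.002,0.001,-0.013,0,0,0,-1],[-0.002,0.001,-0.0135,0,0,0,-1]])

```text
time_s: 13.23
ee_pos: [0.4995, 0.1721, 0.1154]
eef_rot: [3.14, 0.001, 2.886]
force: [-2.3, 0.5, 3.5]
grip_width: 0.0005
```

>>> servo_tool(rows=[[0,0,-0.0003,0,0,0,-1],[0,0,-0.0006,0,0,0,-1],[0,0,-0.0009,0,0,0,-1],[0,0,-0.0012,0,0,0,-1],[0,0,-0.0015,0,0,0,-1],[0,0,-0.0018,0,0,0,-1],[0,0,-0.002,0,0,0,-1],[0,0,-0.002,0,0,0,-1]])

```text
time_s: 13.9
ee_pos: [0.4993, 0.1723, 0.1137]
eef_rot: [3.14, 0.001, 2.886]
force: [-5.5, 0.6, 7.3]
grip_width: 0.0004
```

>>> servo_tool(rows=[[0,0,-0.0003,0,0,0,-1],[0,0,-0.0005,0,0,0,-1],[0,0,-0.0005,0,0,0,-1],[0,0,-0.0003,0,0,0,-1],[0,0,0.005,0,0,0,-1],[0,0,0.02,0,0,0,-1],[0.01,-0.01,0.05,0,0,0,-1],[0.02,-0.03,0.07,0,0,0,-1]])

```text
time_s: 14.57
ee_pos: [0.5197, 0.1431, 0.1858]
eef_rot: [3.139, 0.002, 2.888]
force: [0.6, -0.3, 0.1]
grip_width: 0.0006
```

```bash
python3 look.py 7
python3 - <<'E'
import cv2
i=cv2.imread('pics/wrist7.png')[130:310,120:460]; j=cv2.imread('pics/scene7.png')[220:340,220:370]
cv2.imwrite('pics/wc7.png',cv2.resize(i,None,fx=2.3,fy=2.3)); cv2.imwrite('pics/sc7.png',cv2.resize(j,None,fx=5,fy=5,interpolation=2))
E
```

```text
[0.51969949 0.14307031 0.18582212] [ 0.64739796 -0.31523663  0.08178373]
wrist rocker_green_end 0.89 347 215 [0.4997 0.1745 0.1149] [0.4993 0.1744 0.117 ]
wrist feed_key_top 0.97 183 228 [0.4791 0.0502 0.1097] [0.4792 0.0499 0.109 ]
wrist cancel_key_top 0.83 265 229 [0.4962 0.1115 0.1098] [0.4964 0.1114 0.109 ]
wrist cover_pad 0.79 261 310 [0.4843 0.1399 0.2891] [0.5518 0.0944 0.129 ]
wrist label_printer 0.59 279 289 [0.5394 0.1121 0.1276] [0.5863 0.0855 0.    ]
wrist vial_red 0.87 155 238 [0.4826 0.0219 0.1003] [ 0.4941 -0.031   0.    ]
wrist stamp 0.77 411 248 [0.569  0.2364 0.0225] [0.5766 0.2413 0.    ]
wrist tall_carton 0.6 143 350 [0.4829 0.1148 0.2989] [ 0.6209 -0.0951  0.    ]
wrist orange [264.9 230. ] [0.4967 0.1109 0.109 ]
wrist blue [184.6 228.1] [0.4798 0.0514 0.109 ]
top rocker_green_end 0.54 344 283 [0.5545 0.106  0.479 ] [0.5523 0.0931 0.117 ]
top cancel_key_top 0.34 275 274 [0.5737 0.2268 0.0697] [0.5729 0.2223 0.109 ]
top cover_pad 0.96 345 281 [0.556  0.1053 0.4785] [0.555  0.0924 0.129 ]
top label_printer 0.75 349 271 [0.5743 0.0838 0.1284] [0.5769 0.0778 0.    ]
top vial_red 0.43 402 308 [ 0.4967 -0.0257  0.0357] [ 0.4944 -0.0314  0.    ]
top stamp 0.74 274 272 [0.5761 0.23   0.0726] [0.5776 0.2387 0.    ]
top tall_carton 0.66 432 243 [ 0.6237 -0.0817  0.0846] [ 0.63   -0.1014  0.    ]
scene rocker_green_end 0.6 261 257 [0.502  0.1652 0.1133] [0.4991 0.1614 0.117 ]
scene feed_key_top 0.73 297 300 [0.4769 0.0497 0.1088] [0.4767 0.0496 0.109 ]
scene cancel_key_top 0.53 282 274 [0.5019 0.1105 0.1091] [0.502  0.1105 0.109 ]
scene cover_pad 0.62 314 257 [0.5524 0.0898 0.1297] [0.553  0.0905 0.129 ]
scene vial_red 0.95 345 375 [ 0.4863 -0.0482  0.0126] [ 0.4947 -0.0409  0.    ]
scene tall_carton 0.82 424 350 [ 0.5898 -0.1158  0.0416] [ 0.6254 -0.0953  0.    ]
scene orange [282.  278.7] [0.4942 0.103  0.109 ]
scene blue [299.5 301.4] [0.4773 0.0439 0.109 ]
```

View pics/wc7.png

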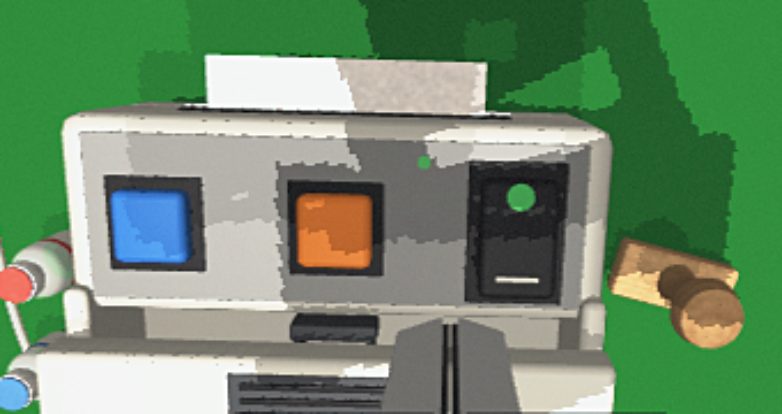

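View pics/sc7.png

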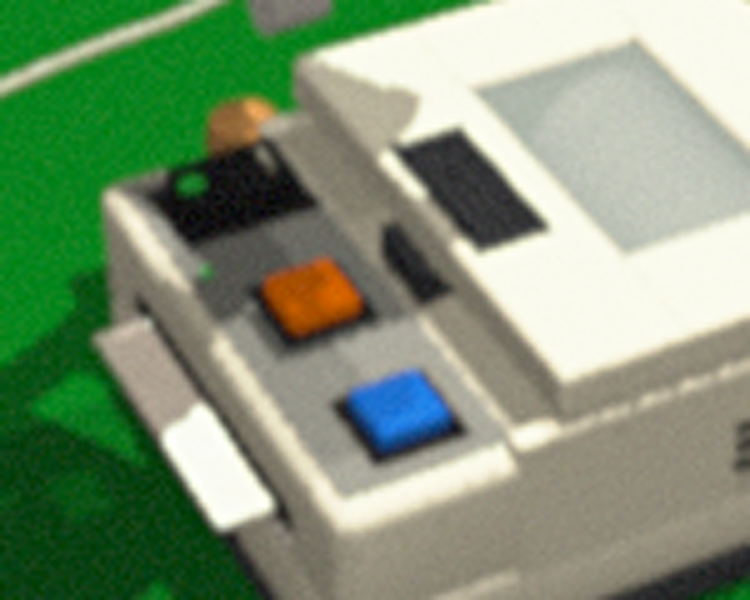

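The green end now reads about 114 mm, down from 118 mm but above the 111 mm expected. I'll measure the rocker's slope.

```bash
cat > rock.py <<'E'
from h import *
o=ctrl.get_obs(); c=cams.camera('wrist')
from scipy.spatial.transform import Rotation as Ro
R=Ro.from_euler('xyz',o['eef_rot']).as_matrix(); H=np.array(c['hand_eye'])
v,u=np.mgrid[150:330,100:480]; D=c['depth'][150:330,100:480]
P=np.stack([(u-c['cx'])/c['fx']*D,(v-c['cy'])/c['fy']*D,D],-1).reshape(-1,3)
W=(P@H[:3,:3].T+H[:3,3])@R.T+o['ee_pos']
O=np.array([.583,.083]);y=-.28;d=W[:,:2]-O
lx=d[:,0]*np.cos(y)+d[:,1]*np.sin(y); ly=-d[:,0]*np.sin(y)+d[:,1]*np.cos(y)
for nm,yc in [('rocker',63),('cancel',0),('feed',-62)]:
    print(nm,[(a,round(1e3*float(np.median(W[s,2])),1)) for a in range(-116,-60,4) for s in [(abs(ly*1e3-yc)<6)&(abs(lx*1e3-a)<2)&(W[:,2]<.14)] if s.sum()>3])
s=(abs(ly*1e3-63)<6)&(abs(lx*1e3+88)<14); print('slope',np.polyfit(lx[s],W[s,2],1))
E
python3 rock.py
```

```text
rocker [(-116, 102.0), (-112, 103.1), (-108, 113.4), (-104, 114.6), (-100, 114.6), (-96, 114.6), (-92, 114.6), (-88, 115.0), (-84, 115.3), (-80, 115.6), (-76, 115.9), (-72, 115.6), (-68, 103.2), (-64, 102.2)]
cancel [(-116, 101.7), (-112, 102.0), (-108, 102.0), (-104, 103.2), (-100, 109.5), (-96, 110.0), (-92, 109.9), (-88, 109.9), (-84, 110.0), (-80, 109.7), (-76, 103.1), (-72, 102.3), (-68, 101.8), (-64, 101.8)]
feed [(-116, 101.9), (-112, 101.9), (-108, 102.1), (-104, 103.3), (-100, 109.3), (-96, 110.1), (-92, 109.9), (-88, 109.8), (-84, 109.9), (-80, 109.6), (-76, 103.3), (-72, 101.9), (-68, 101.8), (-64, 101.7)]
slope [0.05804468 0.12020633]
```

The slope shows the rocker only about two-thirds over. I'll press again slightly further forward and deeper.

>>> servo_tool(rows=[[-0.012,0.015,-0.005,0,0,0,-1],[-0.022,0.0295,-0.015,0,0,0,-1],[-0.022,0.0295,-0.03,0,0,0,-1],[-0.022,0.0295,-0.045,0,0,0,-1],[-0.022,0.0295,-0.055,0,0,0,-1],[-0.022,0.0295,-0.062,0,0,0,-1],[-0.022,0.0295,-0.067,0,0,0,-1],[-0.022,0.0295,-0.068,0,0,0,-1]])

```text
time_s: 16.63
ee_pos: [0.4973, 0.1716, 0.1151]
eef_rot: [3.14, 0.0, 2.885]
force: [-0.1, -0.4, -0.8]
grip_width: 0.0003
```

>>> servo_tool(rows=[[0,0,-0.001,0,0,0,-1],[0,0,-0.002,0,0,0,-1],[0,0,-0.003,0,0,0,-1],[0,0,-0.0035,0,0,0,-1],[0,0,-0.004,0,0,0,-1],[0,0,-0.0045,0,0,0,-1],[0,0,-0.005,0,0,0,-1],[0,0,-0.0055,0,0,0,-1]])

```text
time_s: 17.3
ee_pos: [0.4971, 0.1718, 0.1114]
eef_rot: [3.14, 0.001, 2.885]
force: [-12.7, -0.8, 23.5]
grip_width: 0.0004
```

A firm stop at z = 0.1114, as predicted for fully on. I lift off and check.

>>> servo_tool(rows=[[0,0,0.003,0,0,0,-1],[0,0,0.01,0,0,0,-1],[0,0,0.03,0,0,0,-1],[0.01,-0.01,0.05,0,0,0,-1],[0.02,-0.03,0.07,0,0,0,-1],[0.022,-0.03,0.075,0,0,0,-1],[0.022,-0.03,0.075,0,0,0,-1],[0.022,-0.03,0.075,0,0,0,-1]])

```text
time_s: 17.97
ee_pos: [0.5188, 0.1421, 0.186]
eef_rot: [3.14, 0.0, 2.885]
force: [-0.5, -0.4, -0.8]
grip_width: 0.0003
```

```bash
python3 rock.py; python3 look.py 8 | egrep "blue|orange|feed|carton"
```

```text
rocker [(-116, 102.1), (-112, 103.4), (-108, 111.4), (-104, 112.5), (-100, 113.2), (-96, 113.8), (-92, 114.6), (-88, 115.3), (-84, 116.3), (-80, 117.2), (-76, 117.9), (-72, 117.9), (-68, 103.3), (-64, 102.1)]
cancel [(-116, 101.9), (-112, 101.8), (-108, 102.1), (-104, 103.2), (-100, 109.5), (-96, 110.0), (-92, 109.9), (-88, 109.8), (-84, 109.9), (-80, 109.7), (-76, 103.0), (-72, 102.1), (-68, 101.8), (-64, 101.8)]
feed [(-116, 101.9), (-112, 101.9), (-108, 101.8), (-104, 103.4), (-100, 109.5), (-96, 109.9), (-92, 109.8), (-88, 109.8), (-84, 109.8), (-80, 109.4), (-76, 103.1), (-72, 102.1), (-68, 101.7), (-64, 101.6)]
slope [0.20437498 0.13346789]
wrist feed_key_top 0.96 183 232 [0.4805 0.0485 0.1098] [0.4806 0.0481 0.109 ]
wrist tall_carton 0.98 144 354 [0.4826 0.1143 0.2993] [ 0.6236 -0.0964  0.    ]
wrist orange [266.4 231.5] [0.4966 0.1109 0.109 ]
wrist blue [186.1 230. ] [0.4798 0.0513 0.109 ]
top tall_carton 0.97 431 247 [ 0.6173 -0.0783  0.0844] [ 0.623  -0.0976  0.    ]
scene feed_key_top 0.67 300 300 [0.4786 0.0449 0.1099] [0.4793 0.0456 0.109 ]
scene tall_carton 0.55 426 349 [ 0.5938 -0.1174  0.0427] [ 0.6307 -0.0964  0.    ]
scene orange [282.  278.7] [0.4942 0.103  0.109 ]
scene blue [299.6 301.5] [0.4772 0.0436 0.109 ]
```

View pics/scene8.png

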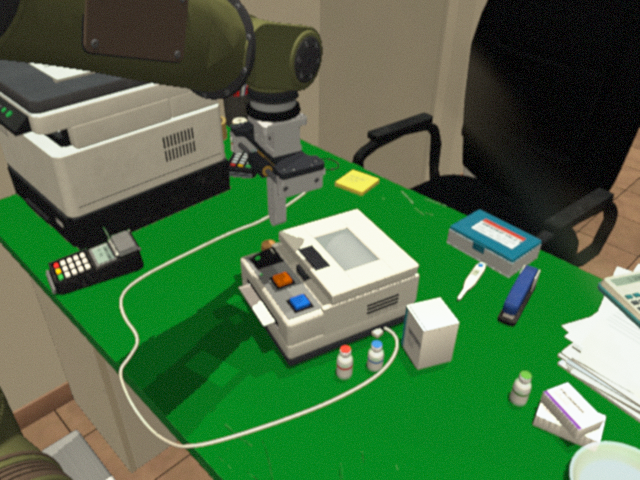

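Slope is 0.204, so the rocker is fully on, and the printer is unmoved. Next is the feed key at (0.480, 0.050).

>>> servo_tool(rows=[[-0.012,-0.03,0,0,0,0,-1],[-0.025,-0.06,0,0,0,0,-1],[-0.0385,-0.092,0,0,0,0,-1],[-0.0385,-0.092,-0.01,0,0,0,-1],[-0.0385,-0.092,-0.025,0,0,0,-1],[-0.0385,-0.092,-0.045,0,0,0,-1],[-0.0385,-0.092,-0.06,0,0,0,-1],[-0.0385,-0.092,-0.065,0,0,0,-1]])

```text
time_s: 20.03
ee_pos: [0.4797, 0.05, 0.1193]
eef_rot: [3.141, -0.002, 2.885]
force: [-1.0, 0.5, -0.3]
grip_width: 0.0002
```

Run:
```python
from h import *
o=ctrl.get_obs(); print(o['ee_pos'],o['force'])
c=cams.camera('scene')
crop=c['image'][220:340,220:370]; cv2.imwrite(f'pics/s9.png',cv2.resize(crop,None,fx=5,fy=5,interpolation=2)[:,:,::-1])
c=cams.camera('wrist'); save(c,'w9')
```

```text
[0.47974764 0.04998004 0.1193211 ] [-0.95030907  0.53555994 -0.30371676]
```

View pics/s9.png

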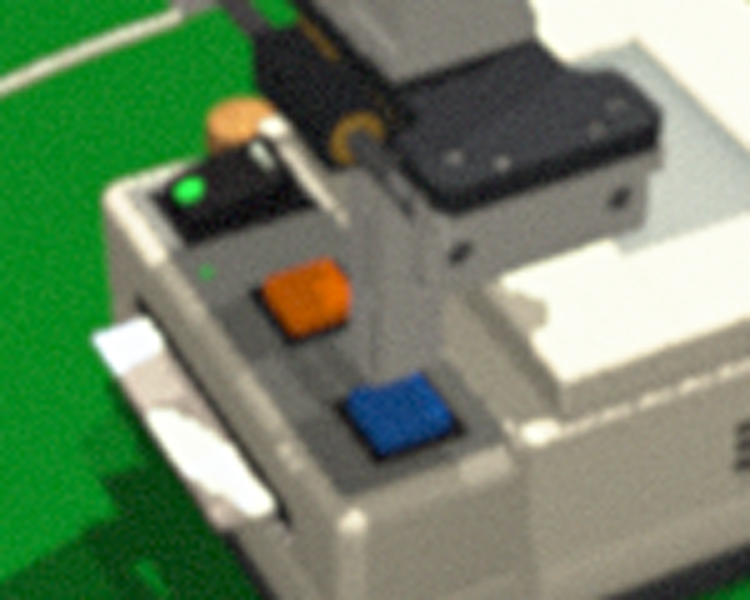

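View pics/w9.png

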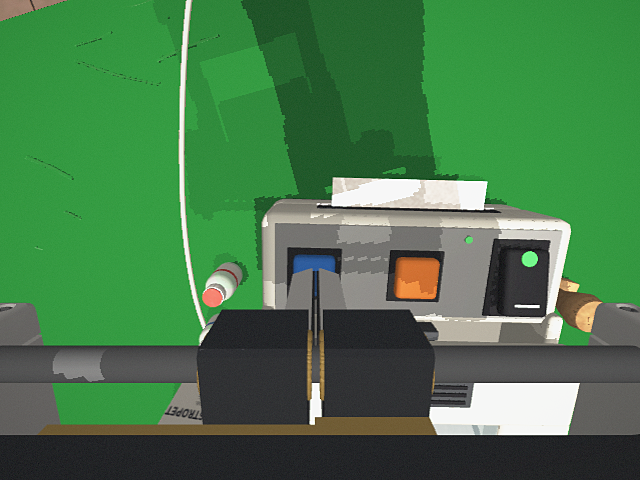

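The green dot is lit and the finger is over the blue key. I press it in small steps.

>>> servo_tool(rows=[[0,0,-0.003,0,0,0,-1],[0,0,-0.006,0,0,0,-1],[0,0,-0.009,0,0,0,-1],[0,0,-0.011,0,0,0,-1],[0,0,-0.012,0,0,0,-1],[0,0,-0.013,0,0,0,-1],[0,0,-0.014,0,0,0,-1],[0,0,-0.0143,0,0,0,-1]])

```text
time_s: 20.8
ee_pos: [0.4804, 0.05, 0.1066]
eef_rot: [3.14, -0.001, 2.886]
force: [-0.2, 0.8, 2.6]
grip_width: 0.0005
```

>>> servo_tool(rows=[[0,0,-0.0002,0,0,0,-1],[0,0,-0.0004,0,0,0,-1],[0,0,-0.0006,0,0,0,-1],[0,0,-0.0008,0,0,0,-1],[0,0,-0.001,0,0,0,-1],[0,0,-0.001,0,0,0,-1],[0,0,-0.001,0,0,0,-1],[0,0,-0.001,0,0,0,-1]])

```text
time_s: 21.47
ee_pos: [0.4804, 0.0501, 0.1057]
eef_rot: [3.14, -0.001, 2.886]
force: [-1.9, -0.6, 3.4]
grip_width: 0.0005
```

>>> servo_tool(rows=[[0,0,-0.0004,0,0,0,-1],[0,0,-0.0008,0,0,0,-1],[0,0,-0.0012,0,0,0,-1],[0,0,-0.0016,0,0,0,-1],[0,0,-0.0016,0,0,0,-1],[0,0,-0.0016,0,0,0,-1],[0,0,-0.0016,0,0,0,-1],[0,0,-0.0016,0,0,0,-1]])

```text
time_s: 22.13
ee_pos: [0.4805, 0.0501, 0.1049]
eef_rot: [3.14, -0.0, 2.886]
force: [-6.8, 0.0, 15.5]
grip_width: 0.0007
```

Bottomed out: z is 4.1 mm below the key's top and the force rose sharply. I release and move clear.

>>> servo_tool(rows=[[0,0,0.002,0,0,0,-1],[0,0,0.008,0,0,0,-1],[0,0,0.03,0,0,0,-1],[0,0,0.06,0,0,0,-1],[0.01,0.02,0.09,0,0,0,-1],[0.02,0.05,0.11,0,0,0,-1],[0.03,0.07,0.12,0,0,0,-1],[0.03,0.07,0.12,0,0,0,-1]])

```text
time_s: 22.8
ee_pos: [0.5121, 0.1229, 0.2274]
eef_rot: [3.138, 0.003, 2.888]
force: [-0.2, -0.4, 0.2]
grip_width: 0.0006
```

```bash
python3 rock.py; python3 look.py 10
```

```text
rocker [(-116, 102.0), (-112, 103.2), (-108, 111.4), (-104, 112.5), (-100, 113.2), (-96, 113.8), (-92, 114.5), (-88, 115.3), (-84, 116.1), (-80, 117.3), (-76, 117.8), (-72, 117.6), (-68, 103.1), (-64, 102.0)]
cancel [(-116, 102.1), (-112, 101.8), (-108, 102.2), (-104, 103.2), (-100, 109.7), (-96, 110.0), (-92, 110.0), (-88, 109.8), (-84, 110.0), (-80, 109.6), (-76, 103.0), (-72, 101.8), (-68, 101.7), (-64, 101.5)]
feed [(-116, 101.9), (-112, 102.0), (-108, 102.1), (-104, 103.1), (-100, 109.5), (-96, 109.8), (-92, 109.7), (-88, 109.7), (-84, 109.9), (-80, 109.8), (-76, 103.2), (-72, 102.1), (-68, 101.8), (-64, 101.5)]
slope [0.20183556 0.13321998]
[0.51112752 0.12139732 0.22567743] [ 0.62899574 -1.58030288 -0.74483636]
wrist rocker_green_end 0.77 369 209 [0.499  0.1753 0.1121] [0.4981 0.1747 0.117 ]
wrist feed_key_top 0.81 226 222 [0.4793 0.0503 0.1103] [0.4795 0.0499 0.109 ]
wrist cancel_key_top 0.69 297 225 [0.4972 0.1104 0.1107] [0.4975 0.1102 0.109 ]
wrist cover_pad 0.63 295 294 [0.5003 0.1163 0.2626] [0.5533 0.0941 0.129 ]
wrist label_printer 0.69 298 279 [0.5009 0.1167 0.2415] [
[... 681 characters left out ...]
44 -0.0745  0.0846] [ 0.6309 -0.0935  0.    ]
scene rocker_green_end 0.71 259 258 [0.4993 0.1666 0.1122] [0.4954 0.1616 0.117 ]
scene feed_key_top 0.68 300 299 [0.4808 0.0463 0.1099] [0.4815 0.047  0.109 ]
scene cancel_key_top 0.72 284 275 [0.5034 0.1075 0.1092] [0.5036 0.1077 0.109 ]
scene cover_pad 0.62 313 260 [0.5468 0.0855 0.1292] [0.5469 0.0857 0.129 ]
scene label_printer 0.79 328 314 [0.5019 0.0063 0.0919] [0.5736 0.0741 0.    ]
scene vial_red 0.88 343 374 [ 0.4849 -0.045   0.012 ] [ 0.4929 -0.0381  0.    ]
scene tall_carton 0.75 428 353 [ 0.5961 -0.1199  0.0346] [ 0.6258 -0.1033  0.    ]
scene orange [282.1 278.6] [0.4945 0.1032 0.109 ]
scene blue [299.5 301.4] [0.4773 0.044  0.109 ]
```

View pics/wrist10.png

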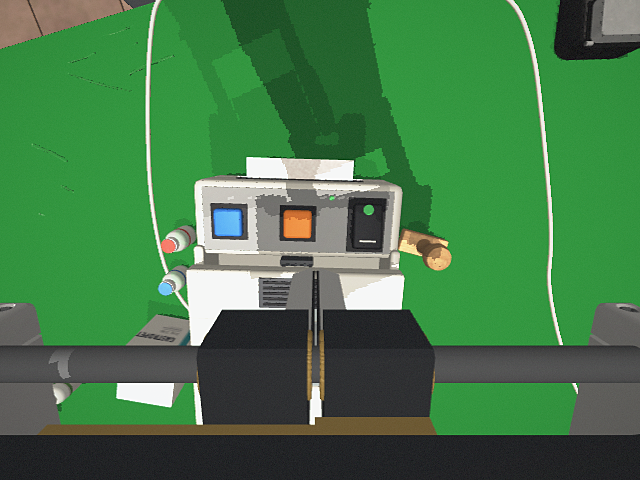

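View pics/scene10.png

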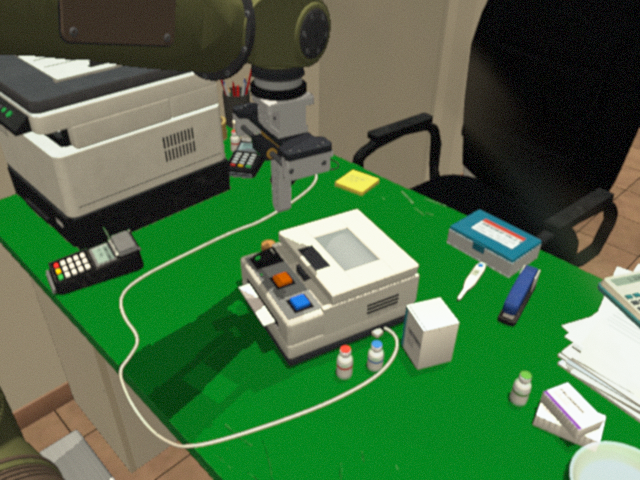

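The final pictures show the cover shut, the rocker on (slope 0.20), the blue key back up at (227,222) in the wrist view, and the bystanders where they were. Handing in.

```bash
python3 -c "
from station import *
print(hand_in())"
```

```text
the job is handed in; nothing more can be done
None
```

The printer is back in service: cover shut, power on, feed key tapped and back up, done in that order in about 23 s. I used only the closed fingertips.

- **Cover:** I swung it down along its arc by the ribbed pad. It passed the catch, and a follow-up press met the hard stop at z = 0.129 m with about 10 N. Later pictures show it still shut.
- **Power rocker:** The first press left it only about two-thirds over, which the depth measurement showed. A second press took it to its stop. The last slope reading was 0.20 rad, which is fully on, and the green dot appeared lit. That second press peaked at about 23 N, firmer than ideal.
- **Feed key:** It bottomed out 4.1 mm down at about 15 N. Afterwards it read the same height as before.
- **Everything else:** The cancel key's height and position were unchanged and I never touched it. The printer's keys stayed at the same pixels in the scene view, so it did not move. The stamp, red vial and carton measured the same within noise. The blue vial was only checked by eye. The arm ended clear of everything.

Position estimates from the different cameras disagreed by up to about 6 mm, so I averaged them. Every press still landed on its target.

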